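# Strip a burr grinder held by a left-hand nut

## Task

Take the coffee grinder apart for cleaning: its cap nut has a left-hand (reverse) thread, so turn it clockwise seen from above, the opposite way from normal, until it comes free, lift it off and stand it upright on the slate tray with its grip bar on top. Then lift the burr out of the grinder by its stem and stand it upright on the tray as well, beside the nut. Set both down gently, let go of them, and leave the spice jar on the tray and the other things around undisturbed.

Things in the scene. Friction and masses are not known exactly. Their poses are not given: they have to be found in the camera images.
- grinder: Grinder: squat round dark steel housing fixed to the worktop, 86 mm high, 118 mm wide at the foot, collar 98 mm wide on top. Origin: centre of its underside, z up. A black outlet chute reaches 74 mm out on its -x side, up to 37 mm high. The collar is open on top (bore 64 mm); the burr stands in it on a floor 30 mm up, under the nut, which starts fully tight with its underside 57 mm above the worktop.
- nut_mid (a point): Middle of the steel cap nut (on its axis, half-way up, 48 mm above its flat underside), z up. Hollow cap 96 mm high, about 0.22 kg: hub 60 mm wide with two thread lugs reaching to 74 mm, knurled flange 86 mm wide 30 to 40 mm above the underside, narrower dome, grip bar on top. It stands on the flat 60 mm end of its hub.
- nut_bar (a point): Middle of the nut's black upright grip bar, on the nut's axis, 82 mm above its underside: 64 mm long (x), 14 mm thick (y), 28 mm high; z up. Grasp it across its 14 mm from above, finger tips at most 14 mm below this point (the dome's top).
- collar (a point): Centre of the collar's mouth, 86 mm up. Left-hand thread: turned clockwise seen from above the nut comes free after 2.5 rad (2.40 to 2.65, then a stop), rising 8 mm; it turns easily, stays where left and cannot be lifted before. The other way it is at a hard stop. Once free it must rise straight up more than 65 mm to clear collar and burr stem.
- burr_mid (a point): Middle of the burr (on its axis, half-way up, 44 mm above its flat underside), z up. Steel cone 52 mm wide at the foot, 24 mm high, with a round stem 18 mm thick on top; 88 mm high in all, about 0.2 kg. Loose in the grinder under the nut; with the nut off, the stem's top 32 mm stand above the collar. It must rise straight up more than 60 mm to leave the grinder.
- tray: Black rectangular slate tray, 340 mm (x) by 200 mm (y), 9 mm thick, flat, fixed on the worktop. Origin at the centre of its underside. A row of tall bottles and jars stands fixed along the wall, more than 0.70 m from the robot's axis: keep clear of it near the tray's far end.
- spice_mid (a point): Middle of the small spice jar that stands on the tray, 47 mm wide, 98 mm high, z up. Bystander.
- tall_mill_mid (a point): Middle of the tall dark wooden pepper mill that stands on the hob, 58 mm wide, 200 mm high. Bystander.
- moka_mid (a point): Point on the axis side of the steel moka pot's body, 90 mm above its foot: pot 107 by 169 mm with its handle, 189 mm high. Bystander on the hob, left of the work. A cooker hood hangs over the hob, its underside 0.69 m above the worktop: do not swing a raised forearm through there, draw the arm back first.
Not all that is in view belongs to the job. What is shaped like the part that bears nut_mid but pink is not meant.

How it is judged (in metres and radians):
On the way, in this order (a step that is already met when the one before it is completed fails the run):
1. the nut is unscrewed and lifted out of the collar (z of nut_mid in the frame of grinder above 0.145 m), for 0.1 s.
2. the nut stands upright on the tray, let go (x of nut_mid in the frame of tray between -0.145 and 0.145 m and y of nut_mid in the frame of tray between -0.075 and 0.075 m and z of nut_mid in the frame of tray between 0.051 and 0.063 m and angle between nut_mid's own z axis and vertical below 0.157 rad and contact force between nut and the fingers below 0.2 N and linear speed of nut below 0.03 m/s and angular speed of nut below 0.3 rad/s), for 0.2 s.
3. the burr is lifted out of the grinder (z of burr_mid in the frame of grinder above 0.132 m), for 0.1 s.
At the end, for the whole second after the job is handed in: The nut stands upright on the tray with its bar up and the burr stands upright on the tray with its stem up, each within 9 degrees, with its middle at least 25 mm inside the tray's edges; both are at rest and let go (all of step 2 and x of burr_mid in the frame of tray between -0.145 and 0.145 m and y of burr_mid in the frame of tray between -0.075 and 0.075 m and z of burr_mid in the frame of tray between 0.047 and 0.059 m and angle between burr_mid's own z axis and vertical below 0.157 rad and contact force between burr and the fingers below 0.2 N and linear speed of burr below 0.03 m/s and angular speed of burr below 0.3 rad/s); the robot touches nothing.
It fails at once if the spice jar is pushed more than 30 mm or tipped (distance of spice_mid from where it was at the start of the episode above 0.03 m or angle between spice_mid's own z axis and vertical above 0.35 rad).
It fails at once if the pepper mill is pushed more than 30 mm or tipped (distance of tall_mill_mid from where it was at the start of the episode above 0.03 m or angle between tall_mill_mid's own z axis and vertical above 0.35 rad).
It fails at once if the moka pot is pushed more than 30 mm or tipped (distance of moka_mid from where it was at the start of the episode above 0.03 m or angle between moka_mid's own z axis and vertical above 0.35 rad).
It fails at once if the nut or the burr is dropped or banged onto the tray (over 60 N) (contact force between any of nut, burr and tray above 60 N).
It also fails if it takes over 72 s, if anything falls off the work surface, if the arm or the gripper's body presses on something with over 40 N, if the wrist force passes 120 N, or if a joint passes its speed limit or range.

## Robot

A 7-joint arm with a two-finger parallel gripper is mounted at the origin on a cart in front of the work surface, level with it; the furniture and walls round the work are solid. World frame = base frame: x ahead of the robot, y to its left, z up, the work surface at z = 0. Lengths are in mm, angles in rad, forces in N, time in s.
With the tool pointing down it reaches from about 400 to 875 mm from the base axis. Payload 4.4 kg.
Tool frame: the origin (TCP) lies midway between the tips of the shut fingers; the grasp point (between the pads) lies 19 mm behind it; z points along the fingers, y is the line along which they close (so a half turn about z gives the same grasp; the last joint's range is limited). The gripper opens to 85 mm and grips with 20 to 120 N. Pads are 22 mm wide; open, the fingers measure 114 mm over their backs; the gripper's body (76 mm by 85 mm) begins 54 mm behind the grasp point. The pads swing forward as they close: fully open they stand 13 mm farther back than shut.
Start: joints at [1.072, 0.628, 0.038, 1.517, -0.027, 0.996, -0.02], TCP at [272.647, -590.069, 231.313] pointing down, gripper open.
Joint ranges: [-3.06, 3.06], [-0.37, 2.12], [-1.25, 1.32], [0.18, 2.47], [-1.1, 4.24], [0.23, 1.98], [-2.94, 2.94]. Speed limits (rad/s): [2.57, 2.57, 3.14, 3.14, 3.14, 3.14, 3.14].

## Interface

Orientations are given as [roll, pitch, yaw] about the fixed x, y, z axes, in that order (R = Rz(yaw) Ry(pitch) Rx(roll)).
In Python, from cell import ctrl gives the robot as it stands. The module is installed in compiled form; this text tells all that it offers.
- The arm moves only by the tool step_arm, never from a script. Its argument "commands" is one flat list of numbers, 7 for each row, row after row: the shift along the tool's x, y, z in cm, then the turn, a rotation vector about the tool's x, y, z in rad, then the opening, from 0 (shut) to 1 (fully open). A call has 1 to 10 rows; each row is the pose to reach, as a shift and turn from the pose commanded when the call began, along the tool's axes at that moment; what a row does not reach only later rows make up. A row lasts 1/10 s, in which the tool goes at most 50 mm and 8.59 degrees, less where a joint would pass 70% of its speed; a pose out of reach is approached as far as the arm can. A call with a gripper value outside its range is refused whole. The fingers move at their own pace and stop on an object; the grip force is fixed at half the most. Time passes only in rows, so rows that repeat a pose let the fingers close. It gives the time, the measured TCP pose, the force, the opening and the grip force at its end, in the units of the state.
- ctrl.read_state(): the state, without advancing time (a new reading comes with each control period).
- ctrl.get_image(name): name is "side" or "top" or "wrist"; returns a dict with "image" (400x640x3 uint8, red, green, blue), "range_z" (400x640 float32, mm along the optical axis (not along the pixel's ray), 0 where there is no reading), "vfov" (degrees; the focal length in pixels is half the picture's height over the tangent of half this angle, whatever the lens; pixels are square), "cx", "cy" (the principal point, pixels), "world_to_cam" (4x4, takes a point from world to camera coordinates). Camera axes: x right, y down, z forward; pixel columns grow to the right and rows downward; lengths in mm; the calibration is good to about 2 mm. A picture is of the moment at which its call begins.
- ctrl.finish_job(): hands the job in; it is judged then, once.
The state is a dict: "clock": time; "qpos": joint angles; "qd": joint speeds; "tau": joint torques, N m; "eef_pos": TCP position; "tool_rot": TCP orientation; "force": force on the tool from outside, world axes, zero at the start; "torque": the same for the moment, N m; "width": finger opening in mm; "gripper_force": force on a finger pad.
Only numpy, scipy, OpenCV 4.12 (cv2) and the standard library are available. Lean on these libraries where they do the work, as an engineer would, in place of code of your own. Each camera call takes 0.05 s, during which the arm holds its last target. There are 200 camera calls.

## Working session

There is one attempt and no reset: what is moved stays moved. The work goes in short steps, Python scripts to look and compute and a tool call to move; the robot and the scene stay as the last step left them, time stands still between calls to the robot, and variables do not carry over. Pictures are saved under pics/ and viewed, at most 10 in all, crops included, and the job is handed in when it is done.

Besides the shell and the picture viewer there is one more tool, called after "Request:" by a JSON object that holds its "name" and its "arguments". step_arm: Moves the arm, as the interface text tells. Its arguments: {"type":"object","properties":{"commands":{"type":"array"}},"required":["commands"]}

```bash
mkdir -p pics; cat > h.py <<'E'
import numpy as np, cv2
from cell import ctrl
from scipy.spatial.transform import Rotation as R
def grab(n,save=None):
    d=ctrl.get_image(n)
    if save: cv2.imwrite('pics/'+save,d['image'][:,:,::-1])
    h,w=d['range_z'].shape; f=h/2/np.tan(np.radians(d['vfov'])/2)
    u,v=np.meshgrid(np.arange(w),np.arange(h)); z=d['range_z']
    P=np.stack([(u-d['cx'])/f*z,(v-d['cy'])/f*z,z],-1)
    T=np.linalg.inv(d['world_to_cam']); W=P@T[:3,:3].T+T[:3,3]; W[z==0]=np.nan
    return d,W
E
python3 - <<'E'
from h import *
s=ctrl.read_state(); print(s)
for n in ['top','side']:
    d,W=grab(n,n+'0.png'); np.save(n+'W.npy',W); np.save(n+'I.npy',d['image']); print(n,np.linalg.inv(d['world_to_cam']).round(2).tolist(),d['vfov'])
E
```

```text
{'clock': 0.0, 'qpos': array([ 1.07217678,  0.62935281,  0.03846332,  1.51836668, -0.02704327,
        0.99629343, -0.02000269]), 'qd': array([-0.0007988 , -0.00028113,  0.00103377,  0.00119074, -0.00015098,
        0.00117916,  0.00069579]), 'tau': array([-1.09138044e-03, -5.63395715e+01,  1.22622952e+00, -1.93442935e+01,
        1.10937614e-02,  1.05314990e-02,  1.90301773e-05]), 'eef_pos': array([ 272.39567456, -589.48307395,  230.3855601 ]), 'tool_rot': array([-3.13969067e+00,  1.73146838e-06,  4.32776052e-01]), 'force': array([ 0.60700756, -0.50934638, -0.19282615]), 'torque': array([-0.01136463,  0.00092812,  0.00345733]), 'gripper_force': 0.0, 'width': 85.35037056115637}
top [[0.01, -0.98, 0.19, 334.99], [-1.0, -0.01, 0.0, -75.17], [0.0, -0.19, -0.98, 1190.8], [0.0, 0.0, 0.0, 1.0]] 49.99784533200812
side [[-0.86, -0.21, 0.47, -103.72], [-0.51, 0.39, -0.76, 972.67], [-0.02, -0.9, -0.44, 701.84], [0.0, 0.0, 0.0, 1.0]] 45.527313935824424
```

View pics/top0.png

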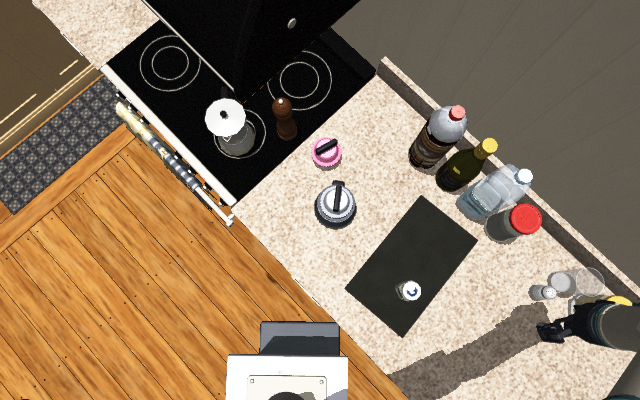

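View pics/side0.png

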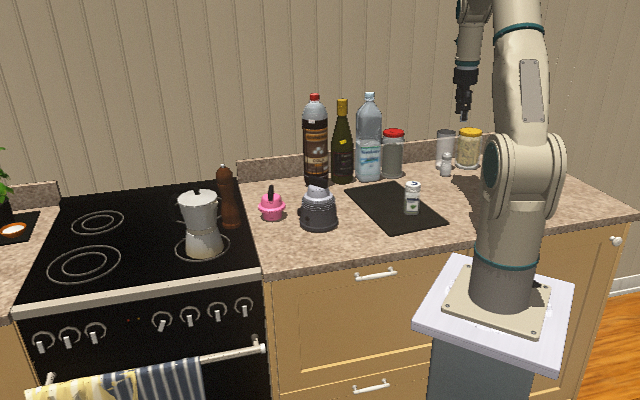

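The top view shows the grinder with the nut's bar around (337,198), the tray with corners (421,196), (477,242), (402,337) and (346,287), and the spice jar at (408,291). The pink decoy is at (327,152), the mill at (284,120) and the moka at (230,130).

```bash
python3 - <<'E'
from h import *
W=np.load('topW.npy'); I=np.load('topI.npy').astype(int)
# tray
g=I.sum(2); hz=W[...,2]
u,v=np.meshgrid(np.arange(640),np.arange(400))
m=(g<150)&(abs(hz-9)<8)&(u>330)&(u<490)&(v>190)&(v<345)
r=cv2.minAreaRect(W[m][:,:2].astype(np.float32)); print('tray',r,np.median(W[m][:,2]));print(cv2.boxPoints(r).round())
# bar
def reg(a,b,c,d,lo,hi,name,dark=None):
    m=(u>=a)&(u<=b)&(v>=c)&(v<=d)&(hz>lo)&(hz<hi)
    if dark: m&=g<dark
    p=W[m]; r=cv2.minAreaRect(p[:,:2].astype(np.float32)); print(name,len(p),r,cv2.minEnclosingCircle(p[:,:2].astype(np.float32)),np.median(p,0).round(1),p[:,2].max())
reg(300,375,165,235,140,165,'bar')
reg(300,375,165,235,80,108,'collar+flange')
reg(300,375,165,235,92,104,'flange')
reg(385,430,270,310,90,125,'spice')
reg(300,345,130,175,30,140,'pink')
reg(260,305,90,145,150,230,'mill')
reg(195,260,90,165,100,230,'moka')
W2=np.load('sideW.npy');
for n,(a,b,c,d,lo,hi) in dict(bar=(295,345,175,205,141,165),fl=(295,345,175,235,89,104)).items():
    m=(u>=a)&(u<=b)&(v>=c)&(v<=d)&(W2[...,2]>lo)&(W2[...,2]<hi); p=W2[m]; print('side',n,len(p),cv2.minAreaRect(p[:,:2].astype(np.float32)),p[:,2].max())
for n,(uu,vv) in dict(bottle1=(457,112),b2=(490,146),b3=(525,176),b4=(525,220)).items(): print(n,W[vv,uu].round())
m=(u>370)&(u<500)&(v>90)&(v<260)&(hz>30)&(hz<400); p=W[m]; print('bottles min r',np.nanmin(np.hypot(p[:,0],p[:,1])))
E
```

```text
tray ((456.66046142578125, -310.4421691894531), (313.88970947265625, 402.06024169921875), 50.56678771972656) 10.316271760174004
[[ 202. -304.]
 [ 512. -559.]
 [ 712. -317.]
 [ 401.  -62.]]
bar 145 ((547.1007080078125, -124.08241271972656), (13.909451484680176, 63.78313446044922), 82.94001770019531) ((547.1177978515625, -123.94446563720703), 32.13875198364258) [ 545.1 -123.8  153.7] 159.72888626968643
collar+flange 580 ((546.44921875, -123.35835266113281), (97.54207611083984, 96.4408187866211), 89.73080444335938) ((547.4714965820312, -124.12539672851562), 49.89091873168945) [ 532.5 -118.9   96.8] 107.76022881312542
flange 281 ((546.3255004882812, -123.94314575195312), (83.1497573852539, 83.61322784423828), 89.76582336425781) ((547.0193481445312, -124.48329162597656), 43.152801513671875) [ 533.  -118.9  100.1] 103.86376836378417
spice 301 ((324.46990966796875, -310.8250427246094), (44.82344436645508, 45.189754486083984), 19.617443084716797) ((324.41107177734375, -310.27545166015625), 23.404062271118164) [ 323.4 -309.7  108.2] 115.03066307962627
pink 716 ((699.8961181640625, -95.8683319
[... 281 characters left out ...]
5.0448608398438, 18.6501407623291), 25.196170806884766) [767.4  16.6 184.7] 207.77150943678225
moka 1475 ((759.6273803710938, 158.5172882080078), (112.78035736083984, 124.63935089111328), 52.093421936035156) ((762.9224853515625, 159.06536865234375), 79.62535858154297) [741.9 158.4 169.7] 195.54987754868444
side bar 108 ((544.0343627929688, -118.23890686035156), (16.58873748779297, 61.82901382446289), 79.8126220703125) 157.0672889225748
side fl 185 ((536.3582763671875, -107.93193054199219), (85.73870086669922, 64.87959289550781), 33.94385528564453) 103.98496757788882
bottle1 [ 701. -371.  330.]
b2 [ 637. -450.  297.]
b3 [ 565. -509.  320.]
b4 [ 495. -574.  173.]
bottles min r 719.972686638001
```

```bash
cat >> h.py <<'E'
def plan(p,yaw=None,s=None):
    "shift (cm) and turn in tool axes from measured pose to p, tool straight down"
    s=s or ctrl.read_state(); R0=R.from_euler('xyz',s['tool_rot'])
    sh=R0.inv().apply(np.array(p)-s['eef_pos'])/10
    y0=s['tool_rot'][2]; yaw=y0 if yaw is None else yaw
    rv=(R0.inv()*R.from_euler('xyz',[np.pi,0,yaw])).as_rotvec()
    print('shift cm',sh.round(2),'turn',rv.round(3),'dyaw',round(yaw-y0,3),'eef',s['eef_pos'].round(1),s['tool_rot'].round(3))
E
python3 - <<'E'
from h import *
W=np.load('topW.npy'); I=np.load('topI.npy').astype(int)
m=((I.sum(2)<150)&(abs(W[...,2]-9)<8)).astype(np.uint8)
m[:190]=0;m[345:]=0;m[:,:335]=0;m[:,490:]=0
m=cv2.morphologyEx(m,cv2.MORPH_OPEN,np.ones((7,7),np.uint8))
n,l,st,c=cv2.connectedComponentsWithStats(m); k=1+st[1:,4].argmax()
r=cv2.minAreaRect(W[l==k][:,:2].astype(np.float32)); print(r,cv2.boxPoints(r).round())
plan([547,-124,240],3.02)
E
```

```text
((395.1060791015625, -335.0186462402344), (197.76611328125, 338.15093994140625), 50.59062576293945) [[ 202. -304.]
 [ 463. -519.]
 [ 589. -366.]
 [ 327. -151.]]
shift cm [ 44.45 -30.75  -0.9 ] turn [-1.000e-03 -2.000e-03 -2.587e+00] dyaw 2.587 eef [ 272.4 -589.6  230.5] [-3.14   0.     0.433]
```

Request:
{"name": "step_arm", "arguments": {"commands": [5,-3.5,-1,0,0,-0.15,1,10,-7,-1,0,0,-0.3,1,15,-10.5,-1,0,0,-0.45,1,19,-13,-1,0,0,-0.6,1,23,-16,-1,0,0,-0.75,1,27,-19,-1,0,0,-0.9,1,31,-21.5,-1,0,0,-1.05,1,35,-24.5,-1,0,0,-1.2,1,39,-27,-1,0,0,-1.35,1,42,-29,-1,0,0,-1.5,1]}}

```text
clock: 1.1
eef_pos: [526.9, -158.5, 241.2]
tool_rot: [-3.141, 0.0, 1.939]
force: [0.8, -0.9, -0.6]
width: 85.2
gripper_force: 0.0
```

```bash
python3 -c "
from h import *
plan([547,-124,240],3.02);print(ctrl.read_state()['qpos'])"
```

```text
shift cm [2.49 3.11 0.12] turn [-0.    -0.    -1.081] dyaw 1.081 eef [ 526.9 -158.5  241.2] [-3.141  0.     1.939]
[ 0.51121138  0.49717553 -0.40239339  1.77882993  0.23844877  0.91386242
  0.37369938]
```

Request:
{"name": "step_arm", "arguments": {"commands": [0.5,0.5,0,0,0,-0.14,1,1,1,0,0,0,-0.28,1,1.5,1.6,0,0,0,-0.42,1,2,2.2,0,0,0,-0.56,1,2.3,2.8,0,0,0,-0.7,1,2.5,3.1,0,0,0,-0.84,1,2.5,3.1,0,0,0,-0.98,1,2.5,3.1,0,0,0,-1.08,1,2.5,3.1,0,0,0,-1.08,1]}}

```text
clock: 2.0
eef_pos: [546.2, -125.9, 240.8]
tool_rot: [3.141, -0.001, 3.013]
force: [-0.3, 0.4, -0.2]
width: 85.0
gripper_force: 0.0
```

```bash
python3 - <<'E'
from h import *
d,W=grab('wrist','w1.png'); plan([547,-124,127],3.02);print(ctrl.read_state()['qpos'].round(2))
z=W[...,2]
c=(np.hypot(W[...,0]-547,W[...,1]+124)<60)
for lo,hi,rr in((140,165,60),(90,104,60)):
    m=c&(z>lo)&(z<hi); p=W[m]
    if len(p)>9: print(lo,len(p),cv2.minAreaRect(p[:,:2].astype(np.float32)),np.median(p[:,2]))
E
```

```text
shift cm [-0.06  0.2  11.39] turn [ 0.    -0.001 -0.01 ] dyaw 0.01 eef [ 546.3 -126.   240.9] [ 3.141e+00 -1.000e-03  3.010e+00]
[ 0.62  0.57 -0.69  1.75  0.42  0.98  1.21]
140 1692 ((547.1874389648438, -121.91917419433594), (13.777156829833984, 63.38614273071289), 83.18441009521484) 152.4794591461416
90 2366 ((546.7922973632812, -121.50381469726562), (85.34215545654297, 84.08369445800781), 86.431884765625) 98.64160061310142
```

View pics/w1.png

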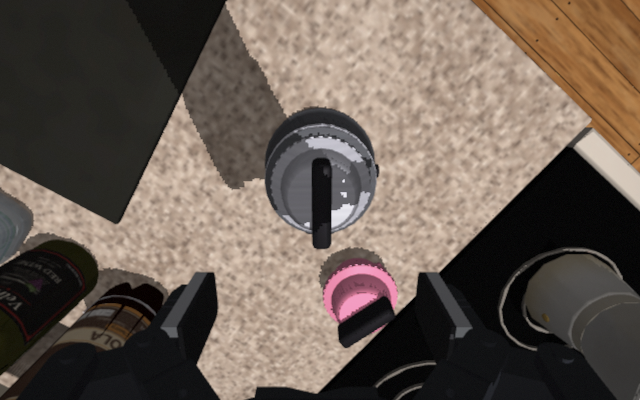

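The wrist view shows the nut's bar upright in the picture at (321,203), centred and lined up between the open fingers. The pink decoy is at (360,300), well away. I'll descend and grasp.

Request:
{"name": "step_arm", "arguments": {"commands": [0,0.3,3,0,0,-0.01,1,0,0.3,6,0,0,-0.01,1,0,0.3,9,0,0,-0.01,1,0,0.3,10.6,0,0,-0.01,1,0,0.3,11.3,0,0,-0.01,1,0,0.3,11.4,0,0,-0.01,0.5,0,0.3,11.4,0,0,-0.01,0.2,0,0.3,11.4,0,0,-0.01,0.1,0,0.3,11.4,0,0,-0.01,0,0,0.3,11.4,0,0,-0.01,0]}}

```text
clock: 3.05
eef_pos: [547.4, -122.9, 128.1]
tool_rot: [3.142, 0.001, 3.022]
force: [-2.0, 2.4, 13.7]
width: 12.6
gripper_force: 61.3
```

Request:
{"name": "step_arm", "arguments": {"commands": [0,0,0,0,0,0,0,0,0,0,0,0,0,0,0,0,0,0,0,0,0,0,0,0,0,0,0,0]}}

```text
clock: 3.45
eef_pos: [547.4, -122.7, 128.1]
tool_rot: [-3.141, 0.001, 3.023]
force: [-0.8, -0.7, 6.9]
width: 12.4
gripper_force: 59.2
```

Request:
{"name": "step_arm", "arguments": {"commands": [0,0,-0.03,0,0,0.1,0,0,0,-0.06,0,0,0.2,0,0,0,-0.1,0,0,0.3,0,0,0,-0.13,0,0,0.4,0,0,0,-0.16,0,0,0.5,0,0,0,-0.16,0,0,0.5,0]}}

```text
clock: 4.05
eef_pos: [547.8, -122.9, 129.7]
tool_rot: [3.141, 0.002, 2.522]
force: [0.2, -0.1, 5.1]
width: 12.9
gripper_force: 59.3
```

Turning easily; carry on.

Request:
{"name": "step_arm", "arguments": {"commands": [0,0,-0.03,0,0,0.1,0,0,0,-0.06,0,0,0.2,0,0,0,-0.1,0,0,0.3,0,0,0,-0.13,0,0,0.4,0,0,0,-0.16,0,0,0.5,0,0,0,-0.19,0,0,0.6,0,0,0,-0.22,0,0,0.7,0,0,0,-0.26,0,0,0.8,0,0,0,-0.29,0,0,0.9,0,0,0,-0.32,0,0,1.0,0]}}

```text
clock: 5.05
eef_pos: [547.5, -122.8, 132.7]
tool_rot: [3.14, 0.0, 1.522]
force: [0.1, 0.1, 5.3]
width: 13.2
gripper_force: 59.3
```

Request:
{"name": "step_arm", "arguments": {"commands": [0,0,-0.03,0,0,0.1,0,0,0,-0.06,0,0,0.2,0,0,0,-0.1,0,0,0.3,0,0,0,-0.13,0,0,0.4,0,0,0,-0.16,0,0,0.5,0,0,0,-0.19,0,0,0.6,0,0,0,-0.22,0,0,0.7,0,0,0,-0.26,0,0,0.8,0,0,0,-0.29,0,0,0.9,0,0,0,-0.31,0,0,0.98,0]}}

```text
clock: 6.05
eef_pos: [547.5, -122.7, 135.7]
tool_rot: [3.141, -0.001, 0.543]
force: [0.1, -0.1, 5.9]
width: 13.3
gripper_force: 59.3
```

Request:
{"name": "step_arm", "arguments": {"commands": [0,0,-0.01,0,0,0.02,0,0,0,-0.01,0,0,0.03,0,0,0,-0.01,0,0,0.03,0]}}

```text
clock: 6.35
eef_pos: [547.4, -122.7, 135.7]
tool_rot: [3.141, -0.001, 0.516]
force: [-0.7, 0.4, 5.1]
width: 13.0
gripper_force: 59.4
```

Request:
{"name": "step_arm", "arguments": {"commands": [0,0,-0.2,0,0,0,0,0,0,-0.4,0,0,0,0,0,0,-0.6,0,0,0,0,0,0,-0.6,0,0,0,0]}}

```text
clock: 6.75
eef_pos: [546.8, -122.9, 141.3]
tool_rot: [-3.141, 0.0, 0.513]
force: [0.9, 0.6, -2.2]
width: 13.0
gripper_force: 58.4
```

Request:
{"name": "step_arm", "arguments": {"commands": [0,0,-1,0,0,0,0,0,0,-2.5,0,0,0,0,0,0,-4,0,0,0,0,0,0,-5.5,0,0,0,0,0,0,-7,0,0,0,0,0,0,-8.5,0,0,0,0,0,0,-10,0,0,0,0,0,0,-11,0,0,0,0,0,0,-11.5,0,0,0,0,0,0,-11.5,0,0,0,0]}}

```text
clock: 7.75
eef_pos: [547.1, -122.9, 256.9]
tool_rot: [3.141, -0.001, 0.513]
force: [-0.1, -0.2, -2.7]
width: 13.3
gripper_force: 58.9
```

```bash
python3 - <<'E'
from h import *
grab('side','s2.png'); d,W=grab('top'); z=W[...,2]
m=(np.hypot(W[...,0]-547,W[...,1]+123)<35)&(z>88)&(z<125); print('stem',np.median(W[m],0) if m.any() else None)
plan([476,-402,256],0.5)
print(ctrl.read_state()['qpos'].round(2))
E
```

```text
stem None
shift cm [-1.985e+01  2.088e+01 -1.000e-02] turn [-0.001  0.001  0.013] dyaw -0.013 eef [ 546.5 -122.7  255.9] [-3.141e+00  1.000e-03  5.130e-01]
[ 0.08  0.47  0.14  1.74 -0.08  0.93 -0.81]
```

View pics/s2.png

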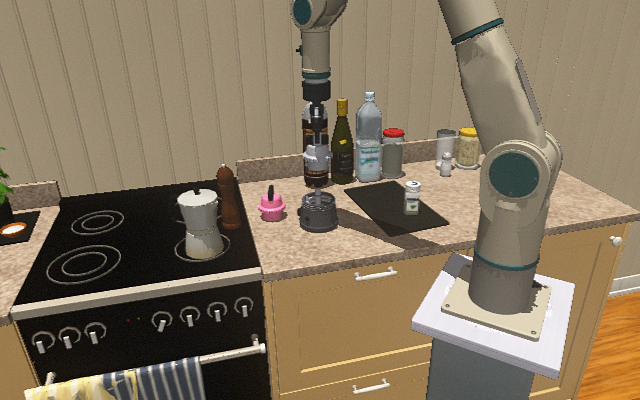

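The side view shows the nut held upright at (316,158), clear above the open grinder at (320,210). Now I'll carry it over the tray.

Request:
{"name": "step_arm", "arguments": {"commands": [-1,1,0,0,0,0,0,-3,3.2,0,0,0,0,0,-5.5,5.8,0,0,0,0,0,-8,8.4,0,0,0,0,0,-10.5,11,0,0,0,0,0,-13,13.7,0,0,0,0,0,-15.5,16.3,0,0,0,0,0,-17.8,18.7,0,0,0,0,0,-19.2,20.2,0,0,0,0,0,-19.8,20.9,0,0,0,0,0]}}

```text
clock: 8.85
eef_pos: [474.1, -405.8, 255.5]
tool_rot: [-3.141, 0.003, 0.508]
force: [-0.7, 0.0, -1.5]
width: 12.9
gripper_force: 58.8
```

Request:
{"name": "step_arm", "arguments": {"commands": [0,0,2,0,0,0,0,0,0,5,0,0,0,0,0,0,8,0,0,0,0,0,0,11,0,0,0,0,0,0,13,0,0,0,0,0,0,14.5,0,0,0,0,0,0,15.5,0,0,0,0,0,0,16,0,0,0,0,0,0,16,0,0,0,0]}}

```text
clock: 9.75
eef_pos: [477.0, -402.0, 96.2]
tool_rot: [-3.141, 0.0, 0.513]
force: [0.0, -0.3, -2.0]
width: 12.9
gripper_force: 58.7
```

```bash
python3 - <<'E'
from h import *
d,W=grab('side','s3.png'); z=W[...,2]
plan([476,-402,82],0.5)
d,W=grab('top'); z=W[...,2]
m=(np.hypot(W[...,0]-547,W[...,1]+123)<40)&(z>92)&(z<130); print('stem',m.sum(),np.median(W[m],0), cv2.minEnclosingCircle(W[m][:,:2].astype(np.float32)))
E
```

```text
shift cm [-0.1  -0.09  1.48] turn [ 0.001 -0.     0.013] dyaw -0.013 eef [ 477.3 -402.3   96.8] [ 3.141 -0.     0.513]
stem 47 [ 546.70186612 -123.26908035  118.2416444 ] ((547.3970336914062, -124.0470962524414), 8.551485061645508)
```

View pics/s3.png

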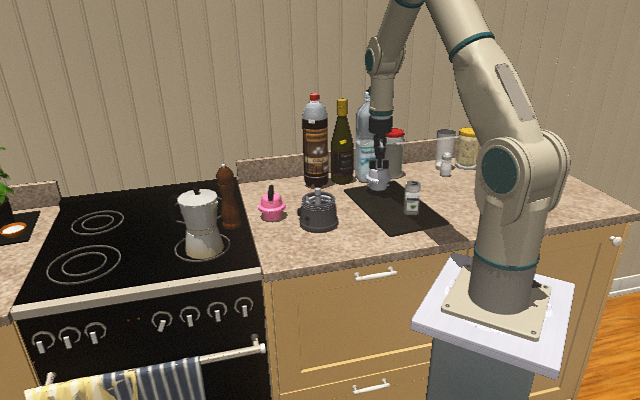

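The side view shows the nut upright over the tray's far part at (378,182), clear of the jar at (412,198) and the bottles. The burr stem stands in the grinder at (319,192).

Request:
{"name": "step_arm", "arguments": {"commands": [0,0,0.5,0,0,0,0,0,0,0.9,0,0,0,0,0,0,1.2,0,0,0,0,0,0,1.35,0,0,0,0,0,0,1.4,0,0,0,0,0,0,1.45,0,0,0,0,0,0,1.5,0,0,0,0]}}

```text
clock: 10.55
eef_pos: [477.1, -402.1, 81.4]
tool_rot: [3.141, -0.0, 0.513]
force: [-0.3, -0.3, -1.2]
width: 13.1
gripper_force: 58.8
```

Request:
{"name": "step_arm", "arguments": {"commands": [0,0,0.05,0,0,0,0,0,0,0.1,0,0,0,0,0,0,0.1,0,0,0,0]}}

```text
clock: 10.85
eef_pos: [477.0, -402.1, 80.3]
tool_rot: [-3.142, -0.0, 0.513]
force: [0.1, 0.8, -1.3]
width: 12.7
gripper_force: 58.8
```

Request:
{"name": "step_arm", "arguments": {"commands": [0,0,0.05,0,0,0,0,0,0,0.1,0,0,0,0,0,0,0.1,0,0,0,0]}}

```text
clock: 11.15
eef_pos: [477.1, -402.2, 79.7]
tool_rot: [3.141, -0.0, 0.513]
force: [-0.4, 0.6, 2.1]
width: 13.0
gripper_force: 59.3
```

It's touching the tray, so I'll release slowly and rise.

Request:
{"name": "step_arm", "arguments": {"commands": [0,0,0,0,0,0,0.1,0,0,0,0,0,0,0.25,0,0,0,0,0,0,0.4,0,0,0,0,0,0,0.45,0,0,-0.5,0,0,0,0.45,0,0,-2,0,0,0,0.45,0,0,-5,0,0,0,0.5,0,0,-9,0,0,0,0.5,0,0,-13,0,0,0,0.5,0,0,-15,0,0,0,0.5]}}

```text
clock: 12.15
eef_pos: [478.3, -403.5, 234.6]
tool_rot: [3.135, -0.003, 0.513]
force: [0.7, 0.3, -0.0]
width: 42.7
gripper_force: 0.0
```

```bash
python3 - <<'E'
from h import *
d,W=grab('wrist','w4.png'); z=W[...,2]
m=(np.hypot(W[...,0]-476,W[...,1]+402)<60)
p=W[m&(z>92)&(z<112)];print(len(p),cv2.minAreaRect(p[:,:2].astype(np.float32)),np.median(p[:,2]))
p=W[m&(z>40)&(z<56)];print(len(p),cv2.minAreaRect(p[:,:2].astype(np.float32)),np.median(p[:,2]))
plan([547,-123.3,230],-0.7)
plan([547,-123.3,230])
E
```

```text
1276 ((478.6338806152344, -402.4083251953125), (63.26903533935547, 13.863639831542969), 29.600358963012695) 103.53389320249008
1959 ((479.1078186035156, -402.5041198730469), (84.3092269897461, 85.32085418701172), 24.565603256225586) 49.891957119647316
shift cm [ 19.68 -21.18   0.56] turn [ 0.006 -0.01   1.212] dyaw -1.212 eef [ 479.3 -404.3  236.9] [ 3.132 -0.004  0.512]
shift cm [ 19.68 -21.18   0.56] turn [ 0.01  -0.004 -0.   ] dyaw 0.0 eef [ 479.3 -404.3  236.9] [ 3.132 -0.004  0.512]
```

View pics/w4.png

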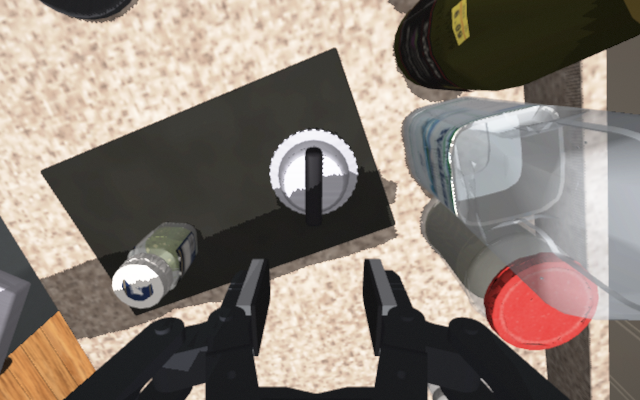

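The wrist view shows the nut upright on the tray at (314,175) with its bar on top. The jar at (138,285) is undisturbed. Next is the burr.

Request:
{"name": "step_arm", "arguments": {"commands": [1,-1,0.5,0.005,0,0,0.6,3,-3.2,0.5,0.01,0,0,0.6,5.5,-5.8,0.5,0.01,0,0,0.6,8,-8.5,0.5,0.01,0,0,0.6,10.5,-11.2,0.5,0.01,0,0,0.6,13,-14,0.5,0.01,0,0,0.6,15.5,-16.7,0.5,0.01,0,0,0.6,17.8,-19,0.5,0.01,0,0,0.6,19.2,-20.6,0.5,0.01,0,0,0.6,19.7,-21.2,0.5,0.01,0,0,0.6]}}

```text
clock: 13.2
eef_pos: [544.2, -116.0, 223.1]
tool_rot: [-3.128, 0.001, 0.518]
force: [0.0, -0.7, 0.3]
width: 51.5
gripper_force: 0.0
```

Request:
{"name": "step_arm", "arguments": {"commands": [0,0,0,0,0,0,0.6,0,0,0,0,0,0,0.6]}}

```text
clock: 13.4
eef_pos: [543.8, -121.9, 223.9]
tool_rot: [-3.132, 0.001, 0.511]
force: [-1.3, -0.9, 0.3]
width: 51.4
gripper_force: 0.0
```

```bash
python3 - <<'E'
from h import *
d,W=grab('wrist'); z=W[...,2]
m=(np.hypot(W[...,0]-547,W[...,1]+123)<30)&(z>108)&(z<130)
p=W[m];print(len(p),cv2.minEnclosingCircle(p[:,:2].astype(np.float32)),np.median(p,0))
plan([547,-123.3,91],0.51)
E
```

```text
469 ((550.5416870117188, -122.52975463867188), 8.962310791015625) [ 551.46973424 -121.89535209  116.93764565]
shift cm [ 0.24  0.36 13.3 ] turn [-0.01   0.001  0.001] dyaw -0.001 eef [ 543.9 -122.4  224. ] [-3.132e+00  1.000e-03  5.110e-01]
```

Request:
{"name": "step_arm", "arguments": {"commands": [0.4,0.3,2,-0.01,0,0,0.6,0.4,0.3,5,-0.01,0,0,0.6,0.4,0.3,8,-0.01,0,0,0.6,0.4,0.3,10.5,-0.01,0,0,0.6,0.4,0.3,12.3,-0.01,0,0,0.6,0.4,0.3,13.2,-0.01,0,0,0.6,0.4,0.3,13.2,-0.01,0,0,0.6]}}

```text
clock: 14.15
eef_pos: [547.9, -121.3, 91.3]
tool_rot: [-3.141, 0.002, 0.511]
force: [-0.5, -0.1, -0.2]
width: 51.3
gripper_force: 0.0
```

```bash
python3 - <<'E'
from h import *
d,W=grab('wrist','w5.png'); z=W[...,2]
m=(np.hypot(W[...,0]-547,W[...,1]+123)<25)&(z>105)&(z<125)
p=W[m];print(len(p), len(p) and (cv2.minEnclosingCircle(p[:,:2].astype(np.float32)),np.median(p,0)))
plan([547,-123.3,91],0.51)
E
```

```text
1993 (((552.6102294921875, -129.93894958496094), 16.703994750976562), array([ 553.09640716, -121.30122742,  116.70434984]))
shift cm [-0.25  0.1   0.13] turn [0.    0.001 0.001] dyaw -0.001 eef [ 548.7 -121.2   92.3] [3.141e+00 1.000e-03 5.110e-01]
```

View pics/w5.png

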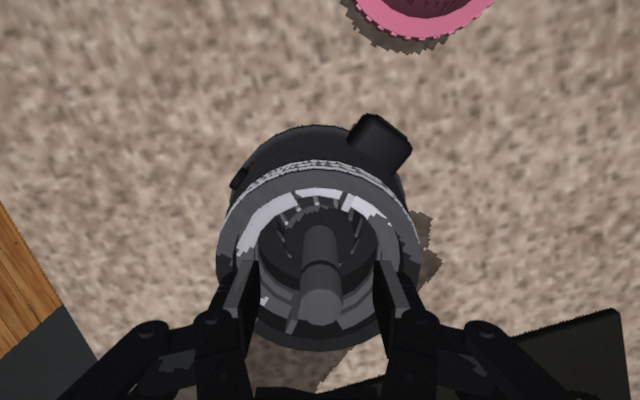

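The stem, at (320,300), is centred between the pads at (245,300) and (388,300). I'll close.

Request:
{"name": "step_arm", "arguments": {"commands": [0,0,0,0,0,0,0.3,0,0,0,0,0,0,0.2,0,0,0,0,0,0,0.1,0,0,0,0,0,0,0,0,0,0,0,0,0,0,0,0,0,0,0,0,0,0,0,0,0,0,0,0]}}

```text
clock: 14.9
eef_pos: [549.9, -120.7, 93.3]
tool_rot: [3.14, -0.002, 0.513]
force: [0.1, -0.5, 7.0]
width: 16.3
gripper_force: 58.9
```

Request:
{"name": "step_arm", "arguments": {"commands": [0,0,-0.5,0,0,0,0,0,0,-1.5,0,0,0,0,0,0,-3,0,0,0,0,0,0,-4.5,0,0,0,0,0,0,-6,0,0,0,0,0,0,-7.5,0,0,0,0,0,0,-9,0,0,0,0,0,0,-10.5,0,0,0,0,0,0,-11,0,0,0,0,0,0,-11,0,0,0,0]}}

```text
clock: 15.9
eef_pos: [549.2, -120.1, 203.0]
tool_rot: [3.141, -0.001, 0.513]
force: [-0.2, -0.1, -2.0]
width: 16.2
gripper_force: 58.7
```

```bash
python3 - <<'E'
from h import *
d,W=grab('side','s6.png'); z=W[...,2]
plan([421,-311,202],0.51)
E
```

```text
shift cm [-20.5   10.38   0.03] turn [-0.     0.     0.003] dyaw -0.003 eef [ 548.7 -120.   202.3] [-3.141  0.     0.513]
```

View pics/s6.png

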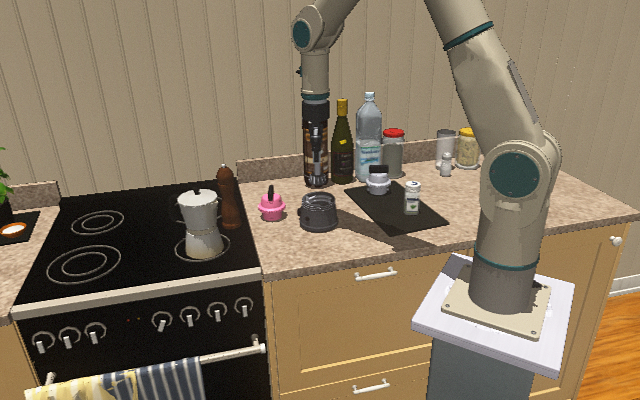

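The side view shows the burr hanging straight under the gripper at (316,178), clear of the grinder. The nut is standing on the tray at (377,180).

Request:
{"name": "step_arm", "arguments": {"commands": [-1,0.5,0,0,0,0,0,-3,1.5,0,0,0,0,0,-5.5,2.8,0,0,0,0,0,-8,4,0,0,0,0,0,-11,5.5,0,0,0,0,0,-14,7,0,0,0,0,0,-16.5,8.3,0,0,0,0,0,-18.7,9.4,0,0,0,0,0,-20,10.1,0,0,0,0,0,-20.5,10.4,0,0,0,0,0]}}

```text
clock: 16.95
eef_pos: [419.6, -312.9, 201.8]
tool_rot: [-3.141, 0.001, 0.51]
force: [-0.7, 1.2, -1.5]
width: 16.2
gripper_force: 58.7
```

Request:
{"name": "step_arm", "arguments": {"commands": [0,0,1.5,0,0,0,0,0,0,4,0,0,0,0,0,0,6.5,0,0,0,0,0,0,9,0,0,0,0,0,0,10.5,0,0,0,0,0,0,11.5,0,0,0,0,0,0,12,0,0,0,0,0,0,12.3,0,0,0,0,0,0,12.5,0,0,0,0,0,0,12.5,0,0,0,0]}}

```text
clock: 17.95
eef_pos: [421.7, -311.5, 77.7]
tool_rot: [3.141, -0.0, 0.513]
force: [-0.3, 0.3, -2.0]
width: 15.8
gripper_force: 58.6
```

Request:
{"name": "step_arm", "arguments": {"commands": [0,0,0.1,0,0,0,0,0,0,0.2,0,0,0,0,0,0,0.3,0,0,0,0,0,0,0.4,0,0,0,0,0,0,0.4,0,0,0,0]}}

```text
clock: 18.45
eef_pos: [421.3, -311.3, 73.2]
tool_rot: [-3.141, 0.0, 0.513]
force: [0.2, -0.1, -1.8]
width: 15.8
gripper_force: 58.6
```

Request:
{"name": "step_arm", "arguments": {"commands": [0,0,0.05,0,0,0,0,0,0,0.1,0,0,0,0,0,0,0.1,0,0,0,0]}}

```text
clock: 18.75
eef_pos: [421.4, -311.4, 72.4]
tool_rot: [3.141, -0.0, 0.513]
force: [-0.1, 0.1, -1.1]
width: 16.2
gripper_force: 59.1
```

Request:
{"name": "step_arm", "arguments": {"commands": [0,0,0.05,0,0,0,0,0,0,0.1,0,0,0,0,0,0,0.1,0,0,0,0]}}

```text
clock: 19.05
eef_pos: [421.5, -311.8, 72.2]
tool_rot: [3.141, -0.0, 0.513]
force: [-1.6, 0.3, 6.4]
width: 16.3
gripper_force: 60.0
```

It's touching the tray, so I'll release, rise and check.

Request:
{"name": "step_arm", "arguments": {"commands": [0,0,0,0,0,0,0.15,0,0,0,0,0,0,0.3,0,0,0,0,0,0,0.45,0,0,0,0,0,0,0.5,0,0,-1,0,0,0,0.5,0,0,-3,0,0,0,0.5,0,0,-7,0,0,0,0.5,0,0,-11,0,0,0,0.5,0,0,-15,0,0,0,0.5,0,0,-17,0,0,0,0.5]}}

```text
clock: 20.05
eef_pos: [422.5, -312.4, 245.4]
tool_rot: [3.136, -0.003, 0.513]
force: [-0.7, -1.0, -1.2]
width: 42.6
gripper_force: 0.0
```

Request:
{"name": "step_arm", "arguments": {"commands": [0,0,0,0,0,0,0.5,0,0,0,0,0,0,0.5,0,0,0,0,0,0,0.5,0,0,0,0,0,0,0.5]}}

```text
clock: 20.45
eef_pos: [420.6, -310.9, 240.0]
tool_rot: [-3.139, 0.001, 0.513]
force: [1.0, -0.9, 0.0]
width: 42.4
gripper_force: 0.0
```

```bash
python3 - <<'E'
from h import *
d,W=grab('wrist','w7.png'); z=W[...,2]
def f(x,y,r,lo,hi):
    p=W[(np.hypot(W[...,0]-x,W[...,1]-y)<r)&(z>lo)&(z<hi)]; print(len(p),len(p) and (np.round(cv2.minEnclosingCircle(p[:,:2].astype(np.float32))[0]),np.median(p,0).round(1)))
f(421,-311,35,85,110); f(421,-311,45,20,30); f(478,-402,60,92,112); f(324,-311,45,98,115)
s=ctrl.read_state(); print(s['force'],s['qd'].round(3),s['eef_pos'])
E
```

```text
371 (array([ 422., -313.]), array([ 423. , -312.2,   95.9]))
331 (array([ 422., -313.]), array([ 435.2, -303.3,   25. ]))
1483 (array([ 479., -403.]), array([ 479.7, -399.3,  103.5]))
897 (array([ 326., -310.]), array([ 336. , -316.5,  105.7]))
[0.09892206 0.36239248 0.03613556] [ 0.    -0.002  0.    -0.004 -0.001  0.001  0.   ] [ 420.71952607 -310.97706007  240.12438528]
```

View pics/w7.png

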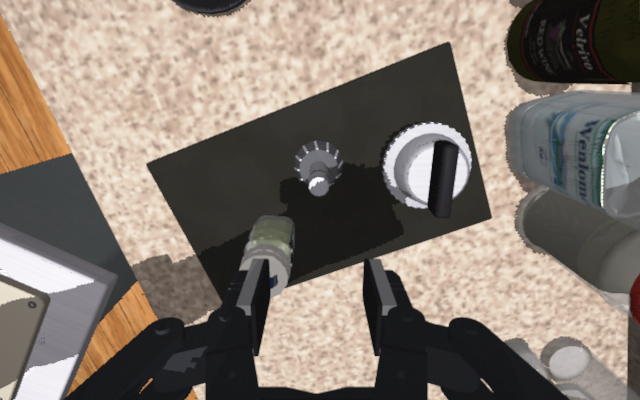

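The burr at (318,170) and the nut at (430,170) both stand upright on the tray, the jar at (268,255) is in place, and the gripper is clear.

```bash
python3 -c "
from cell import ctrl
print(ctrl.finish_job())"
```

```text
the job is handed in; nothing more can be done
None
```

I unscrewed the nut clockwise, stood it upright on the tray, lifted the burr out and stood it beside the nut; both are let go, the spice jar is still in place, and I handed the job in at about 20.5 s (the hand-in returned no verdict).

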